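# Release a clamped reagent bottle and tally it

## Robot

A 6-joint arm with a two-finger parallel gripper is mounted at the origin on a cart in front of the work surface, level with it; the furniture and walls round the work are solid. World frame = base frame: x ahead of the robot, y to its left, z up, the work surface at z = 0. Lengths are in mm, angles in rad, forces in N, time in s.
With the tool pointing down it reaches from about 325 to 875 mm from the base axis. Payload 4.4 kg.
Tool frame: the origin (TCP) lies between the finger pads, 19 mm behind the fingertips; this is the grasp point; z points along the fingers, y is the line along which they close (so a half turn about z gives the same grasp; the last joint's range is limited). The gripper opens to 85 mm and grips with 20 to 120 N. Pads are 22 mm wide; open, the fingers measure 114 mm over their backs; the gripper's body (76 mm by 85 mm) begins 54 mm behind the grasp point. The pads swing forward as they close: fully open they stand 13 mm farther back than shut.
Start: joints at [-1.446, 0.207, 1.542, -0, 1.393, -0.15], TCP at [156.016, -553.432, 249.982] pointing down, gripper open.
Joint ranges: [-2.73, 2.73], [-0.86, 2.22], [0.23, 2.46], [-1.11, 4.25], [0.08, 2.63], [-2.82, 2.82]. Speed limits (rad/s): [2.79, 2.79, 3.14, 3.14, 3.14, 3.14].

## Interface

Orientations are given as a 3x3 rotation matrix whose columns are the frame's x, y, z axes.
In Python, from plant import ctrl, sensors, optics gives the robot as it stands. Calls block until the motion is done:
- ctrl.move_ptp(position, orientation): joint-space move of the TCP to a pose.
- ctrl.move_l(position, rot=None, vel=150, threshold=None): straight line of the TCP; rot=None keeps the orientation; vel is the mean speed in mm/s. With threshold (N) it stops when the force on the tool has changed by that much, and returns True; else False.
- ctrl.set_joints(angles): joint-space move.
- ctrl.gripper_to(opening, force=None): finger opening in mm; force is the grip in N (None keeps the last); returns when the fingers have stopped.
- ctrl.hold(seconds).
- ctrl.solve_ik(position, orientation): joint angles nearest the present ones, or None.
- sensors.read_state(): the state.
- optics.grab_frame(name): name is "side" or "top" or "wrist"; returns (picture, depth): 420x560x3 uint8, red, green, blue; 420x560 float32, mm along the optical axis (not along the pixel's ray), 0 where there is no reading.
- optics.camera_params(name): a dict with "mtx" (3x3 intrinsics, pixels), "R" (3x3) and "t" (3): a world point X has camera coordinates R X + t; the wrist camera has in their place "T_tool_cam" (4x4, takes a point from camera to tool coordinates, whose origin is the TCP and whose axes are the flange's). Camera axes: x right, y down, z forward; pixel columns grow to the right and rows downward; lengths in mm; the calibration is good to about 2 mm. A picture is of the moment at which its call begins: read the wrist's pose just before it. camera_params takes no time and is no camera call.
A pose or a line that the arm cannot do raises ctrl.MotionError and nothing moves.
- ctrl.finish_job(): hands the job in; it is judged then, once.
The state is a dict: "t": time; "q": joint angles; "qvel": joint speeds; "tau": joint torques, N m; "eef_pos": TCP position; "eef_rot": TCP orientation; "force": force on the tool from outside, world axes, zero at the start; "wrist_torque": the same for the moment, N m; "grip_width": finger opening in mm; "grasp_force": force on a finger pad.
Only numpy, scipy, OpenCV 4.12 (cv2) and the standard library are available. Lean on these libraries where they do the work, as an engineer would, in place of code of your own. Each camera call takes 0.05 s, during which the arm holds its last target. There are 200 camera calls.

## Task

Squeeze the release tab of the bar clamp, draw its jaw well back and leave it open, lift the clamped bottle out from under the splash guard and stand it upright on the floor of the steel tray, beside the bottle already there. Then book it on the tally counter: swing the sprung lever fully to its stop once and let it return home, so that the pin wheel has moved on by exactly one pin. Leave all the other glassware and bottles where they stand.

Things in the scene. Friction and masses are not known exactly. Their poses are not given: they have to be found in the camera images.
- clamp_base: Bar clamp fixture, fixed: aluminium base plate 12 mm thick, x -60..+65, y -175..+70 mm from its origin, turned up to 0.5 rad about z. Origin on the worktop under the middle of the bottle's seat; x to the fixture's back, y to its left, z up. Fixed jaw: plate at y +24.5..+34.5 mm, top at 56 mm. The moving jaw is on the -y side, rear face 34 mm out when shut. The front (-x) is open.
- guard_edge (a point): Middle of the lower front edge of the clear splash guard's roof (z 198..207 mm, fixture x +10..+63 mm, y -170..+65 mm; upright sheet behind at x +56..+60 mm). A gripper pointing straight down at the bottle or the tab hits the roof: tilt the tool about 35 deg, leaning back to the fixture's front (-x), fingers closing along the fixture's y.
- jaw_hook (a point): Upper front edge of the moving jaw's hook plate: 34 mm wide (x), 5 mm thick, top 72.5 mm above the worktop, 18.5 mm from the bottle's axis when shut. It reaches over the bottle's shoulder, so the bottle cannot rise until the jaw is drawn back.
- jaw (a joint): Travel of the moving jaw along the fixture's -y, m: 0 shut on the bottle, 0.06 fully open. About 2 N of friction, no spring: it stays where it is left. A ratchet pawl in a fixed rack (10 mm pitch, up to 2 mm of play) stops it from opening unless the pawl is lifted. Well back means 0.035 or more; a draw of 0.045 is good.
- pawl (a joint): Angle of the ratchet pawl, rad: 0 dropped in the rack, 0.4 fully lifted; above 0.3 the jaw slides freely. Sprung down: about 3 N at the tab's top to start and 6 N to hold fully lifted.
- pawl_tab (a point): Top middle of the pawl's upright steel release tab: plate 22 mm wide (fixture x), 5 mm thick (y), pivot 55 mm below its top; top at 85 to 88 mm height, fixture y = -78 mm when shut; travels with the jaw. Squeezing it toward the finger post (-y) lifts the pawl; its top moves about 21 mm.
- jaw_post (a point): Point in the jaw's fixed upright finger post: plate 22 mm wide (x), 5 mm thick (y), 46 to 90 mm above the worktop; the point is mid-plate at 85 mm, 39.5 mm beyond the tab along the fixture's -y. Pinch tab and post together between the fingers (outer width 44.5 mm at rest, some 25 mm squeezed; centre on about fixture y = -107 mm, height 79 mm) with about 40 N, then pull along -y.
- work: The clamped bottle: clear 50 ml reagent bottle, black cap, 46 mm diameter, 87 mm high, about 0.1 kg. Body to 53 mm, shoulder 33 mm diameter to 63 mm, neck 23 mm, cap 26 mm diameter from 76 to 87 mm (does not turn). Origin mid underside, z up. It stands on the clamp's base plate, 12 mm above the worktop. Take it by the cap, TCP about 85 mm above its underside.
- tray: Open steel tray 105 (x) x 150 (y) x 20 mm, walls and floor 4 mm, fixed, turned up to 0.25 rad. Origin on the worktop under its centre. It and the counter swap places from start to start. A bottle already stands in its +y half; the -y half (about y = -38 mm) is free.
- other: The bottle already in the tray, same kind, 46 mm diameter, 88 mm high, at tray y = +42 mm; origin in the middle of its underside. Must stay.
- counter: Bench tally counter, fixed: grey case 90 (x) x 140 (y) x 40 mm on a rubber foot 98 x 148 mm, turned up to 0.25 rad. Origin on the worktop under its centre. The lever's upright pivot is at x 0, y -30 mm; its flat steel arm lies 62 to 68 mm high, an upright black knob at its end. Two stop posts, 68 mm high, stand 55 mm from the pivot.
- lever_knob (a point): Top middle of the lever's black knob, 18 mm diameter, 42 mm tall, from 70 to 112 mm above the worktop, 85 mm from the pivot. At rest its direction from the pivot is +67 deg from the counter's x axis, at the stop +113 deg: it swings toward the counter's -x (the robot).
- lever (a joint): Lever angle, rad: 0 home, 0.803 at its stop, growing counter-clockwise seen from above. Sprung home: about 2 N at the knob to start, 6 N at the stop; it snaps home when let go.
- wheel (a joint): Angle of the ten-pin count wheel under the lever, rad, 0 at the start. After about 0.17 rad of free play the lever drives it; a full stroke moves it one pin (0.6 to 0.63). It stays when the lever goes back. Once the lever has passed about 0.6 rad it catches the next pin on its return, so a second swing from home counts two.
- near: A bottle of the same kind, 46 mm diameter, 87 mm high, standing loose on the worktop in front of the clamp. Not to be handled.
- flask: Conical flask 86 mm diameter, 131 mm high, origin in the middle of its underside. Not to be handled.
- glass: Beaker 84 mm diameter, 89 mm high, origin in the middle of its underside. Not to be handled.
- dish: Petri dish 95 mm diameter, 16 mm high, origin in the middle of its underside. Not to be handled.

How it is judged (in metres and radians):
On the way, in this order (a step that is already met when the one before it is completed fails the run):
1. the pawl is lifted and the clamp jaw is drawn back at least 35 mm (value of joint jaw above 0.035 m), for 0.1 s.
2. the bottle stands upright on the tray floor, let go (x of work in the frame of tray between -0.035 and 0.035 m and y of work in the frame of tray between -0.06 and 0.06 m and z of work in the frame of tray between 0 and 0.009 m and angle between work's own z axis and vertical below 0.1 rad and linear speed of work below 0.02 m/s and contact force between work and the fingers below 0.1 N), for 0.2 s.
3. the counter lever is swung to its stop (value of joint lever above 0.76 rad), for 0.04 s.
At the end, for the whole second after the job is handed in: Bottle released, at rest, upright (0.1 rad) on the tray floor, middle within 35 mm (x) and 60 mm (y) of the tray's centre; jaw still 35 mm or more back, tab let go (pawl below 0.3 rad); lever home (below 0.06 rad); count wheel one pin on (0.5 to 0.8 rad) (all of step 2 and value of joint lever below 0.06 rad and value of joint wheel between 0.5 and 0.8 rad and value of joint jaw above 0.035 m and value of joint pawl below 0.3 rad); the robot touches nothing.
It fails at once if another bottle, the flask, the beaker or the dish is moved more than 20 mm or tipped (distance of any of other, near, flask, glass, dish from where it was at the start of the episode above 0.02 m or angle between any of other, near, flask, glass, dish's own z axis and vertical above 0.3 rad).
It fails at once if the wheel counts two (value of joint wheel above 1 rad).
It also fails if it takes over 67 s, if anything falls off the work surface, if the arm or the gripper's body presses on something with over 40 N, if the wrist force passes 120 N, or if a joint passes its speed limit or range.

## Working session

There is one attempt and no reset: what is moved stays moved. The work goes in short steps, each a Python script; the robot and the scene stay as the last script left them, time stands still between calls to the robot, and variables do not carry over. Pictures are saved under pics/ and viewed, at most 10 in all, crops included, and the job is handed in when it is done.

```bash
mkdir -p pics; python3 - <<'E'
from plant import ctrl,sensors,optics
import cv2,numpy as np
for n in ("top","side"):
    p,d=optics.grab_frame(n); np.savez(f"pics/{n}.npz",p=p,d=d)
    cv2.imwrite(f"pics/{n}0.png",p[:,:,::-1])
    c=optics.camera_params(n); print(n,c["mtx"].tolist(),np.round(c["R"],4).tolist(),c["t"].tolist(), -c["R"].T@c["t"])
print(optics.camera_params("wrist"))
print(sensors.read_state())
E
```

```text
top [[462.02247736880594, 0.0, 280.5919090418175], [0.0, 462.02247736880594, 204.354267115132], [0.0, 0.0, 1.0]] [[0.0162, -0.9998, 0.0141], [-0.9857, -0.0183, -0.1675], [0.1677, -0.0112, -0.9858]] [-47.13343879350281, 591.9710015328685, 1320.122216107543] [ 362.8589342   -21.52430359 1401.15808937]
side [[513.9222311031955, 0.0, 273.05508224849274], [0.0, 513.9222311031955, 213.57211173194943], [0.0, 0.0, 1.0]] [[-0.8189, -0.5737, 0.0154], [-0.3966, 0.5463, -0.7377], [0.4149, -0.6102, -0.6749]] [456.25774145509934, 342.33681315406005, 1077.1941150600023] [ 62.51820094 732.10817397 972.5337413 ]
{'mtx': array([[333.21657124,   0.        , 279.241917  ],
       [  0.        , 333.21657124, 205.10255588],
       [  0.        ,   0.        ,   1.        ]]), 'T_tool_cam': array([[ 5.52518312e-04, -9.57695590e-01, -2.87782648e-01,
         7.27920667e+01],
       [ 9.99998788e-01,  9.48105204e-04, -1.23523268e-03,
         1.30107802e+00],
       [ 1.45582511e-03, -2.87781617e-01,  9.57694952e-01,
        -1.24744716e+02],
       [ 0.00000000e+00,  0.00000000e+00,  0.00000000e+00,
         1.00000000e+00]])}
{'t': 0.1, 'q': array([-1.44650922e+00,  2.07357180e-01,  1.54286141e+00,  1.99518869e-05,
        1.39349313e+00, -1.50521704e-01]), 'qvel': array([-0.00010456, -0.00218259, -0.00415613, -0.00045092,  0.00120678,
       -0.00226213]), 'tau': array([-3.42923904e-04, -3.84089434e+01, -2.92548233e+01, -1.14860313e-04,
        4.82419084e-03, -2.33673603e-05]), 'eef_pos': array([ 155.93320895, -552.76279018,  248.9052553 ]), 'eef_rot': array([[ 9.62478100e-01,  2.71359261e-01, -2.43206860e-04],
       [ 2.71359161e-01, -9.62475856e-01,  2.10515025e-03],
       [ 3.37171286e-04, -2.09215742e-03, -9.99997755e-01]]), 'force': array([-0.15531094,  0.48328151, -0.20059746]), 'wrist_torque': array([ 0.00052675, -0.02889117, -0.04522479]), 'grasp_force': 0.0, 'grip_width': 85.31464701356137}
```

View pics/top0.png

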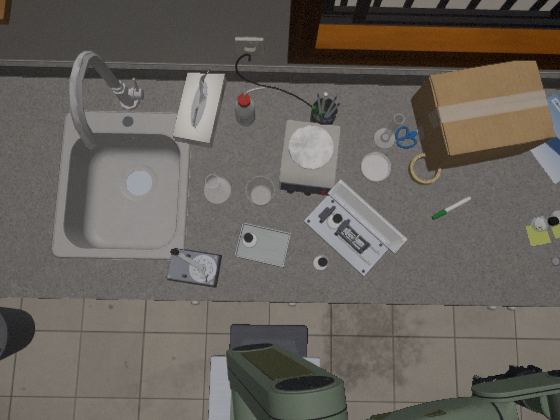

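View pics/side0.png

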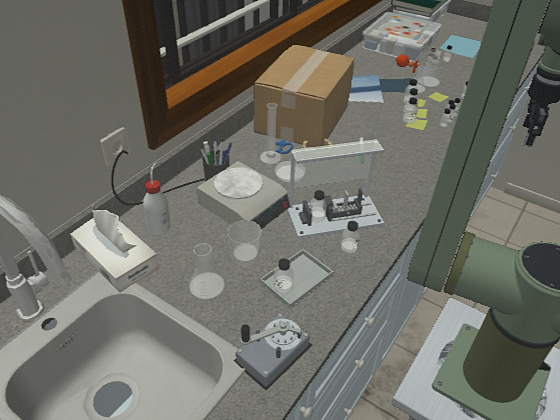

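```bash
cat > h.py <<'E'
import numpy as np,cv2
from plant import ctrl,sensors,optics
def cam(n):
    c=optics.camera_params(n)
    if "R" in c: return c["mtx"],c["R"],np.array(c["t"])
    s=sensors.read_state();T=c["T_tool_cam"]
    Rw=s["eef_rot"]@T[:3,:3];C=s["eef_pos"]+s["eef_rot"]@T[:3,3]
    return c["mtx"],Rw.T,-Rw.T@C
def ray(cm,uv):
    K,R,t=cm;uv=np.atleast_2d(uv).astype(float)
    d=np.c_[(uv[:,0]-K[0,2])/K[0,0],(uv[:,1]-K[1,2])/K[1,1],np.ones(len(uv))]
    return -R.T@t,d@R
def onz(cm,uv,z):
    C,d=ray(cm,uv);return C+d*((z-C[2])/d[:,2])[:,None]
def tri(obs):
    A=np.zeros((3,3));b=np.zeros(3)
    for cm,uv in obs:
        C,d=ray(cm,uv);d=d[0]/np.linalg.norm(d[0]);P=np.eye(3)-np.outer(d,d);A+=P;b+=P@C
    X=np.linalg.solve(A,b)
    return X,[proj(cm,X)-uv for cm,uv in obs]
def proj(cm,X):
    K,R,t=cm;p=K@(R@X+t);return p[:2]/p[2]
def cloud(cm,d):
    v,u=np.mgrid[:420,:560];K,R,t=cm
    c=np.stack([(u-K[0,2])/K[0,0]*d,(v-K[1,2])/K[1,1]*d,d],-1)
    X=(c-t)@R;X[d==0]=np.nan;return X
E
python3 - <<'E'
from h import *
z=np.load("pics/top.npz");p=z["p"][165:300,155:420];cv2.imwrite("pics/topc.png",cv2.resize(p[:,:,::-1],None,fx=3,fy=3,interpolation=2))
X=cloud(cam("top"),z["d"])
h=X[...,2][165:300,155:420]
cv2.imwrite("pics/toph.png",cv2.resize(cv2.applyColorMap(np.clip(np.nan_to_num(h)*1.2,0,255).astype(np.uint8),2),None,fx=3,fy=3,interpolation=0))
z=np.load("pics/side.npz");p=z["p"][130:390,215:395];cv2.imwrite("pics/sidec.png",cv2.resize(p[:,:,::-1],None,fx=2.3,fy=2.3,interpolation=2))
E
```

```text
(no output)
```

View pics/topc.png

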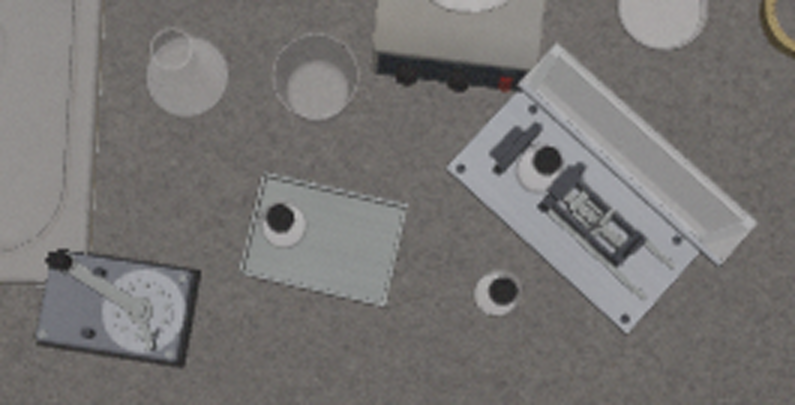

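View pics/toph.png

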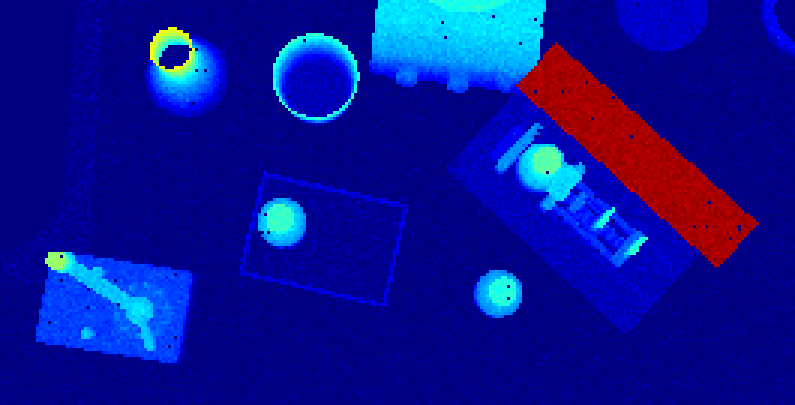

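Top view: clamp with roof at crop (640,150), bottle cap (547,160), tray (325,240), counter (118,308) with its knob at (60,258), near bottle (500,290). Depth is usable on all of them.

```bash
python3 - <<'E'
from h import *
z=np.load("pics/top.npz");X=cloud(cam("top"),z["d"]);Z=X[...,2]
roi=np.zeros(Z.shape,bool);roi[165:300,155:420]=1
def comp(m,u,v):
    n,l=cv2.connectedComponents((m&roi).astype(np.uint8));return l==l[v,u] if l[v,u] else None
def px(cx,cy): return 155+cx//3,165+cy//3
def rect(m):
    r=cv2.minAreaRect(X[m][:,:2].astype(np.float32));return r,cv2.boxPoints(r).round(1).tolist()
m=comp(Z>185,*px(640,150));print("roof",rect(m),np.nanmedian(Z[m]))
cands={}
def cap(n,cx,cy,lo,hi,r=45):
    u,v=px(cx,cy);w=np.zeros_like(roi);w[v-7:v+8,u-7:u+8]=1
    m=w&(Z>lo)&(Z<hi);P=X[m];c,rad=cv2.minEnclosingCircle(P[:,:2].astype(np.float32));print(n,P.mean(0).round(1),len(P),np.round(c,1),round(rad,1),np.median(P[:,2]).round(1))
cap("workcap",547,160,88,115);cap("other",281,218,82,105);cap("near",502,290,78,105);cap("knob",60,260,95,130)
# tray rim
u0,v0=px(242,170);u1,v1=px(410,308);w=np.zeros_like(roi);w[v0-1:v1+2,u0-1:u1+2]=1
m=w&(Z>11)&(Z<28);print("tray",rect(m),m.sum())
w=np.zeros_like(roi);u0,v0=px(35,250);u1,v1=px(205,368);w[v0-1:v1+2,u0-1:u1+2]=1
m=w&(Z>30)&(Z<50);print("counter",rect(m),m.sum())
m=comp(Z>58,*px(140,308));P=X[m];print("lever n",len(P),P.mean(0))
# base plate by brightness & z
g=z["p"].mean(2);
m=comp((Z>6)&(Z<20)&(g>120),*px(560,260));
if m is not None: print("plate",rect(m),m.sum())
for n,cx,cy in (("tab",604,218),("post",633,244),("hook",570,178)):
    u,v=px(cx,cy);w=np.zeros_like(roi);w[v-4:v+5,u-4:u+5]=1
    m=w&(Z>(76 if n!="hook" else 66))&(Z<98 if n!="hook" else Z<80);P=X[m];print(n,P.mean(0).round(1),len(P),rect(m)[0])
w=X[(Z>20)&(Z<60)&roi]
print("flask etc skip")
E
```

```text
roof (((540.0900268554688, -261.129150390625), (234.9179229736328, 53.99909973144531), 47.96097946166992), [[441.3999938964844, -330.29998779296875], [481.5, -366.3999938964844], [638.7999877929688, -192.0], [598.7000122070312, -155.8000030517578]]) 204.83531056417985
workcap [ 547.8 -197.3   97.9] 72 [ 547.7 -197.7] 13.8 98.2
other [489.1  55.1  91.2] 71 [489.1  55.3] 13.2 91.2
near [ 424.2 -156.7   86.5] 69 [ 424.4 -157.1] 13.2 86.2
knob [444.3 259.2 109.5] 38 [444.8 260.2] 8.8 110.8
tray (((476.2865905761719, 15.218757629394531), (149.72561645507812, 105.36241149902344), 78.19754028320312), [[409.3999938964844, -47.29999923706055], [512.5, -68.80000305175781], [543.2000122070312, 77.69999694824219], [440.0, 99.30000305175781]]) 261
counter (((405.6058349609375, 217.83026123046875), (141.52723693847656, 90.0279541015625), 82.11573028564453), [[351.29998779296875, 153.89999389648438], [440.5, 141.60000610351562], [459.8999938964844, 281.79998779296875], [370.70001220703125, 294.1000061035156]]) 1166
lever n 272 [417.94075233 217.86593679  74.81635135]
plate (((510.9809875488281, -234.57766723632812), (244.54379272460938, 112.0128173828125), 47.976680755615234), [[387.5, -287.8999938964844], [470.70001220703125, -362.8999938964844], [634.4000244140625, -181.1999969482422], [551.2000122070312, -106.30000305175781]]) 1952
tab [ 495.4 -255.1   84.8] 16 ((496.0514221191406, -256.0568542480469), (4.944246292114258, 21.44110107421875), 51.26610565185547)
post [ 469.7 -284.6   86.7] 17 ((469.7980651855469, -284.4740905761719), (5.434003829956055, 20.584758758544922), 50.83246612548828)
hook [ 534.7 -221.    72.7] 53 ((535.0778198242188, -219.18536376953125), (20.429885864257812, 24.58642578125), 45.07737731933594)
flask etc skip
```

```bash
cat >> h.py <<'E'
yaw=np.deg2rad(47.97-90);O=np.array([548.0,-197.6,0])
fx=np.array([np.cos(yaw),np.sin(yaw),0]);fy=np.array([-np.sin(yaw),np.cos(yaw),0]);Zu=np.array([0,0,1.])
def F(x,y,z):return O+x*fx+y*fy+z*Zu
def tilt(a,s=1,deg=35):
    f=np.array([np.cos(a),np.sin(a),0]);l=np.array([-np.sin(a),np.cos(a),0])*s
    k=np.deg2rad(deg);z=-np.cos(k)*Zu+np.sin(k)*f
    return np.c_[np.cross(l,z),l,z]
TC=np.array([476.3,15.2,0]);ty=np.deg2rad(78.2-90)
CC=np.array([405.6,217.8,0]);cy=np.deg2rad(82.1-90)
def L(o,a,x,y,z):return o+np.array([x*np.cos(a)-y*np.sin(a),x*np.sin(a)+y*np.cos(a),z])
E
python3 - <<'E'
from h import *
for s in(1,-1):
    R=tilt(yaw,s);b=-R[:,2]
    for n,p in(("via",np.array([390,-200,330.])),("pre",F(0,-107,79)+100*b),("grip",F(0,-107,79)),("pull",F(0,-154,79)),("cap",F(0,0,97)),("out",F(-80,0,150))):
        q=ctrl.solve_ik(p,R);print(s,n,None if q is None else np.round(q,2))
    for a in(ty,0.2,-0.4,yaw):
        R=tilt(a,s)
        q=[ctrl.solve_ik(L(TC,ty,0,-38,z),R) for z in(89,200)];print(s,"tray",a,[None if x is None else np.round(x,2) for x in q])
for k in(0,np.pi):
    R=tilt(cy+np.pi/2+k,1,0);q=[ctrl.solve_ik(L(CC,cy,x,51.6,100),R) for x in(33,-50)];print("ctr",[None if x is None else np.round(x,2) for x in q])
E
```

```text
1 via [-0.63 -0.54  2.12 -0.07  0.95 -1.45]
1 pre [-0.65 -0.15  2.24 -0.11  0.45 -1.4 ]
1 grip [-0.66  0.16  2.16 -0.19  0.22 -1.32]
1 pull [-0.79  0.14  2.18  0.15  0.21 -1.76]
1 cap [-0.4   0.2   2.05 -0.57  0.36 -0.75]
1 out [-0.32 -0.05  2.18 -0.5   0.5  -0.78]
1 tray -0.20594885173533084 [array([-0.25, -0.04,  2.35,  0.1 ,  0.23, -1.71]), array([-0.25, -0.31,  2.26,  0.04,  0.58, -1.64])]
1 tray 0.2 [None, array([-0.47, -0.3 ,  2.25,  0.54,  0.76, -2.56])]
1 tray -0.4 [array([-0.14, -0.01,  2.32, -0.57,  0.28, -0.8 ]), array([-0.14, -0.28,  2.24, -0.27,  0.6 , -1.13])]
1 tray -0.7335618846132167 [array([ 0.02,  0.08,  2.23, -0.87,  0.54, -0.12]), array([ 0.02, -0.17,  2.15, -0.59,  0.78, -0.47])]
-1 via [-0.63 -0.54  2.12 -0.07  0.95  1.7 ]
-1 pre [-0.65 -0.15  2.24 -0.11  0.45  1.74]
-1 grip [-0.66  0.16  2.16 -0.19  0.22  1.82]
-1 pull [-0.79  0.14  2.18  0.15  0.21  1.38]
-1 cap [-0.4   0.2   2.05 -0.57  0.36  2.39]
-1 out [-0.32 -0.05  2.18 -0.5   0.5   2.36]
-1 tray -0.20594885173533084 [array([-0.25, -0.04,  2.35,  0.1 ,  0.23,  1.44]), array([-0.25, -0.31,  2.26,  0.04,  0.58,  1.5 ])]
-1 tray 0.2 [array([-0.47, -0.03,  2.34,  0.86,  0.49,  0.2 ]), array([-0.47, -0.3 ,  2.25,  0.54,  0.76,  0.59])]
-1 tray -0.4 [array([-0.14, -0.01,  2.32, -0.57,  0.28,  2.34]), array([-0.14, -0.28,  2.24, -0.27,  0.6 ,  2.01])]
-1 tray -0.7335618846132167 [None, array([ 0.02, -0.17,  2.15, -0.59,  0.78,  2.67])]
ctr [array([ 0.37,  0.27,  1.81, -0.  ,  1.06, -2.64]), array([ 0.46,  0.15,  1.96, -0.  ,  1.04, -2.54])]
ctr [array([ 0.37,  0.27,  1.81, -0.  ,  1.06,  0.51]), array([ 0.46,  0.15,  1.96, -0.  ,  1.04,  0.6 ])]
```

```bash
python3 - <<'E'
from h import *
def st(n):
    s=sensors.read_state();print(n,round(s["t"],2),s["eef_pos"].round(1),s["force"].round(1),round(s["grip_width"],1),round(s["grasp_force"],1),flush=True)
R=tilt(yaw);b=-R[:,2]
ctrl.gripper_to(82,40)
ctrl.move_ptp(np.array([390,-200,330.]),R);st("via")
ctrl.move_l(F(0,-107,79)+100*b,vel=250);st("pre")
p,d=optics.grab_frame("wrist");np.savez("pics/w1.npz",p=p,d=d);cv2.imwrite("pics/w1.png",p[:,:,::-1])
c=cam("wrist")
for x,y,z in((0,-78,86),(0,-117.5,88),(0,0,99)):print(proj(c,F(x,y,z)).round(0))
E
```

```text
via 1.91 [ 390.1 -200.6  330.3] [ 0.1 -0.7  1.7] 82.0 0.0
pre 2.77 [ 434.2 -239.5  161.7] [0.5 0.1 0.1] 82.0 0.0
[322. 217.]
[265. 219.]
[441. 233.]
```

View pics/w1.png

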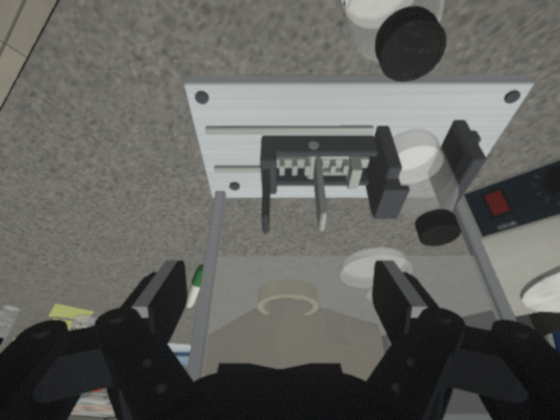

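Wrist view: post tip at (266,225), tab tip (321,225) and cap (438,227), all within a few px of the prediction. I'm going in.

```bash
cat >> h.py <<'E'
def st(n):
    s=sensors.read_state();print(n,round(s["t"],2),s["eef_pos"].round(1),s["force"].round(1),round(s["grip_width"],1),round(s["grasp_force"],1),flush=True)
E
python3 - <<'E'
from h import *
R=tilt(yaw);b=-R[:,2]
hit=ctrl.move_l(F(0,-107,79),vel=100,threshold=12);st(f"in {hit}")
if not hit:
    ctrl.gripper_to(15,40);st("squeezed")
    w=sensors.read_state()["grip_width"]
    if 20<w<30:
        hit=ctrl.move_l(F(0,-153.5,79),vel=50,threshold=30);st(f"pull {hit}")
        ctrl.hold(.2);st("h")
    p,d=optics.grab_frame("top");np.savez("pics/t2.npz",p=p,d=d)
E
```

```text
in False 3.98 [ 476.5 -277.1   79.5] [ 0.8 -1.  -0.4] 81.8 0.0
squeezed 4.52 [ 477.9 -277.    81.4] [-4.9  8.2 14.4] 28.9 35.7
pull False 5.6 [ 446.2 -312.4   81.5] [-7.9  7.1 15.3] 28.7 37.9
h 5.8 [ 446.2 -312.4   81.5] [-8.6  5.7 15.3] 28.5 37.9
```

```bash
python3 - <<'E'
from h import *
p,d=optics.grab_frame("wrist");cv2.imwrite("pics/w2.png",p[:,:,::-1])
E
```

```text
(no output)
```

View pics/w2.png

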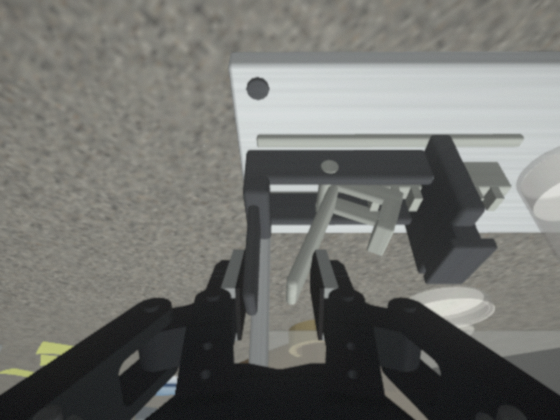

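The jaw came along and the pawl is lifted, with the hook well clear of the bottle (right edge). Next I release it and go for the cap.

```bash
python3 - <<'E'
from h import *
R=tilt(yaw);b=-R[:,2]
ctrl.gripper_to(82,40);st("rel")
ctrl.move_l(F(0,-153.5,79)+100*b,vel=200)
ctrl.move_l(F(0,0,97)+80*b,vel=200);st("precap")
p,d=optics.grab_frame("wrist");c=cam("wrist");X=cloud(c,d)
f=np.stack([(X-O)@fx,(X-O)@fy,X[...,2]],-1)
m=(f[...,2]>66)&(f[...,2]<76)&(abs(f[...,0])<20)&(f[...,1]>-90)&(f[...,1]<-15);print("hook y",np.percentile(f[m][:,1],[2,50,98]).round(1) if m.any() else None)
m=(f[...,2]>94)&(f[...,2]<104)&(abs(f[...,0])<25)&(abs(f[...,1])<25);print("cap",f[m].mean(0).round(1),m.sum(),np.percentile(f[m],[2,98],axis=0).round(1))
p,d=optics.grab_frame("top");X=cloud(cam("top"),d)
f=np.stack([(X-O)@fx,(X-O)@fy,X[...,2]],-1)
m=(f[...,2]>76)&(f[...,2]<96)&(abs(f[...,0])<12)&(f[...,1]>-185)&(f[...,1]<-90);print("tab/post y",np.sort(f[m][:,1]).round(0))
E
```

```text
rel 6.47 [ 445.1 -311.5   78.7] [-1.3  0.5  0. ] 81.6 0.0
precap 8.06 [ 513.1 -167.   161.1] [ 0.3 -0.1  0.5] 82.2 0.0
hook y [-88.4 -77.8 -16.1]
cap [-1.  -0.6 98.8] 1012 [[-11.3 -12.7  94.5]
 [ 13.3  11.5 100.3]]
tab/post y [-172. -172. -171. -171. -171. -170. -170. -169. -169. -169. -169. -168.
 -168. -168. -168. -168. -167. -167. -142. -142. -142. -142. -142. -142.
 -140. -140. -140. -140. -139. -139. -139. -139. -139. -138. -138. -137.
 -137. -137.]
```

```bash
python3 - <<'E'
from h import *
R=tilt(yaw);b=-R[:,2]
ctrl.gripper_to(50,40)
hit=ctrl.move_l(F(-.5,0,97),vel=120,threshold=12);st(f"at {hit}")
if hit: raise SystemExit
ctrl.gripper_to(15,40);st("grip")
ctrl.move_l(F(-.5,0,115),vel=60);st("lift")
ctrl.move_l(F(-90,0,175),vel=150)
ctrl.move_l(np.array([440,-60,200.]),vel=250);st("out")
P=L(TC,ty,0,-38,0)
ctrl.move_ptp(P+[0,0,125],tilt(-.4));st("over")
p,d=optics.grab_frame("side");cv2.imwrite("pics/s3.png",cv2.resize(p[130:330,200:420,::-1],None,fx=2.5,fy=2.5,interpolation=2))
p,d=optics.grab_frame("top");X=cloud(cam("top"),d)
f=np.stack([(X-O)@fx,(X-O)@fy,X[...,2]],-1)
for lo,hi in((-180,-155),(-150,-115)):
    m=(f[...,2]>74)&(f[...,2]<96)&(abs(f[...,0])<12)&(f[...,1]>lo)&(f[...,1]<hi);print(f[m].mean(0).round(1),np.percentile(f[m][:,2],[5,95]).round(1),m.sum())
E
```

```text
at False 9.39 [ 547.7 -197.2   97.2] [-0.3  0.6  0.9] 50.0 0.0
grip 9.73 [ 548.3 -197.3   98.1] [0.4 0.7 1.6] 24.9 39.3
lift 10.18 [ 547.4 -197.2  115. ] [ 0.2 -0.9 -1.2] 24.9 39.2
out 11.57 [440.3 -59.8 199.9] [-0.6  0.1 -0.8] 24.5 39.3
over 12.02 [468.  -23.2 123.8] [ 0.1 -0.1 -0.8] 24.5 39.3
[  -0.2 -169.    85.9] [75.3 92.6] 21
[-1.000e-01 -1.396e+02  8.470e+01] [75.5 90.7] 21
```

View pics/s3.png

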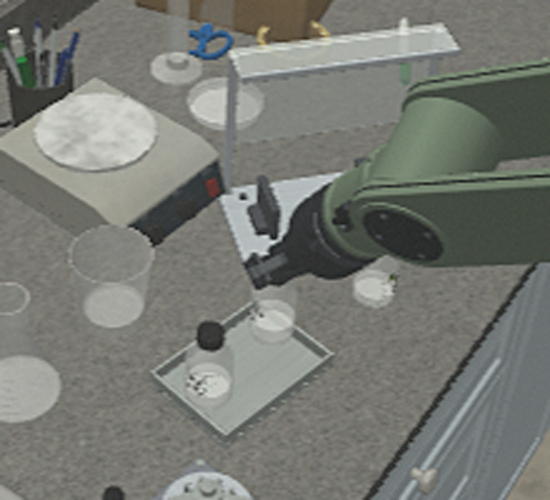

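The bottle hangs upright above the free half of the tray, with its base near (272,318). I'm lowering it to contact.

```bash
python3 - <<'E'
from h import *
P=L(TC,ty,0,-38,0);R=tilt(-.4);b=-R[:,2]
ctrl.move_l(P+[0,0,97],vel=100)
hit=ctrl.move_l(P+[0,0,85],vel=20,threshold=4);st(f"down {hit}")
if sensors.read_state()["eef_pos"][2]>94: raise SystemExit
ctrl.hold(.2)
ctrl.gripper_to(50,40);st("open");ctrl.hold(.3)
ctrl.move_l(sensors.read_state()["eef_pos"]+90*b,vel=100);st("up")
ctrl.move_ptp(np.array([400,60,260.]),tilt(cy-np.pi/2,1,0));st("side")
p,d=optics.grab_frame("top");np.savez("pics/t4.npz",p=p,d=d);X=cloud(cam("top"),d)
m=(X[...,2]>80)&(X[...,2]<104)
for n,c in(("new",P),("other",(489,55))):
    k=m&(np.hypot(X[...,0]-c[0],X[...,1]-c[1])<30);print(n,X[k].mean(0).round(1) if k.any() else None,k.sum())
cv2.imwrite("pics/t4.png",cv2.resize(p[165:300,155:420,::-1],None,fx=3,fy=3,interpolation=2))
E
```

```text
down True 13.0 [469.6 -22.1  90.1] [-1.9  0.   5.1] 24.4 39.8
open 13.57 [467.9 -21.9  88.7] [-0.2  0.4 -0.3] 50.0 0.0
up 14.92 [420.5  -1.9 162.4] [-0.3  0.4 -0.2] 50.1 0.0
side 15.93 [399.5  59.8 258.8] [-0.5  0.2 -0.2] 50.0 0.0
new [469.9 -22.6  90.2] 74
other [491.6  52.6  91.5] 48
```

View pics/t4.png

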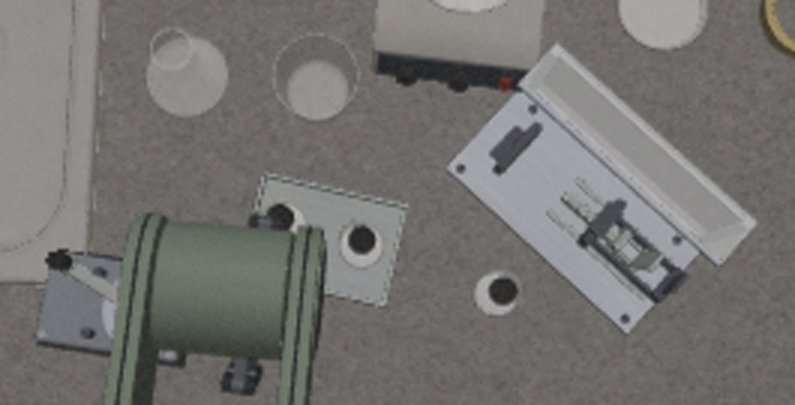

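The bottle stands in the tray at (470,-22). The tab-post gap gives a pawl angle of about 0.19 rad, below 0.3, and the jaw is about 51 mm back. Now the counter.

```bash
python3 - <<'E'
from h import *
R=tilt(cy-np.pi/2,1,0);Y=51.0
ctrl.gripper_to(42,40)
ctrl.move_ptp(L(CC,cy,33,Y,190),R);st("above")
hit=ctrl.move_l(L(CC,cy,33,Y,100),vel=120,threshold=8);st(f"down {hit}")
if hit: raise SystemExit
hit=ctrl.move_l(L(CC,cy,-62,Y,100),vel=70,threshold=14);st(f"push {hit}")
s=sensors.read_state()["eef_pos"]-CC;print("counter x",s[0]*np.cos(cy)+s[1]*np.sin(cy))
ctrl.hold(.15);st("hold")
E
```

```text
above 17.11 [445.4 263.1 190.2] [ 0.3 -0.2  1.1] 41.8 0.0
down False 18.01 [446.1 263.8 100.9] [0.2 0.2 0.4] 42.2 0.0
push True 19.08 [368.1 273.8 101.4] [ 5.5 -1.3 -2.5] 41.8 3.1
counter x -44.87244324361026
hold 19.23 [368.5 273.9 101.4] [ 5.8 -1.  -3.1] 42.2 3.0
```

```bash
python3 - <<'E'
from h import *
R=tilt(cy-np.pi/2,1,0);Y=51.0
hit=ctrl.move_l(L(CC,cy,-50,Y,100),vel=20,threshold=15);st(f"push {hit}")
ctrl.hold(.1)
ctrl.move_l(L(CC,cy,33,Y,100),vel=100);st("back")
ctrl.move_l(L(CC,cy,33,Y,190),vel=120);st("up")
ctrl.move_ptp(np.array([330,-60,330.]),R)
p,d=optics.grab_frame("top");X=cloud(cam("top"),d)
k=(X[...,2]>95)&(X[...,2]<130)&(np.hypot(X[...,0]-444,X[...,1]-260)<60);print("knob",X[k].mean(0).round(1),k.sum())
cv2.imwrite("pics/t5.png",cv2.resize(p[165:300,155:420,::-1],None,fx=3,fy=3,interpolation=2))
E
```

```text
push False 19.59 [367.2 273.9 101.3] [12.4 -6.8 -2.6] 41.8 6.4
back 20.68 [444.1 263.7  99.5] [-0.1 -0.2  0.8] 41.8 0.0
up 21.57 [444.6 263.6 189.2] [ 0.5 -0.1  0.1] 41.6 0.0
knob [444.4 259.2 108.9] 39
```

View pics/t5.png

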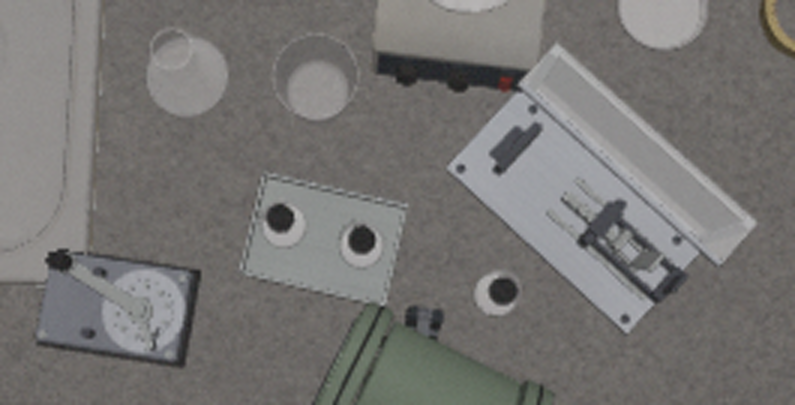

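The stop was reached (force rose to about 14 N within 1 mm), the knob is back home at crop (60,258), and both bottles stand in the tray.

```bash
python3 -c "
from h import *
ctrl.hold(.3);st('end');print(ctrl.finish_job())"
```

```text
end 23.31 [330.1 -59.7 329.8] [-0.2  0.  -0.8] 42.1 0.0
the job is handed in; nothing more can be done
None
```

I handed the job in at 23.3 s: the jaw is about 51 mm back with the tab let go, the bottle stands in the tray's free half, and the lever went to its stop once and is home; I had no direct reading of the wheel angle, and the pawl angle (about 0.19 rad) is estimated from depth images.

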